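# Return the trail guide through the letter plate

### The job

Hand back the borrowed trail guide: push the flat hardback, short end first, through the slot of the steel letter plate at the far edge of the ledge until it drops into the returns box and the flap shuts behind it. Do not force it against the plate, and leave the other things on the ledge standing where they are.

Things in the scene. Friction and masses are not known exactly. Their poses are not given: they have to be found in the camera images.
- guide: closed grey hardback book, rigid, 120 mm long, 92 mm wide, 12 mm thick, about 0.16 kg, lying flat on the oak ledge (top at z = 0), free to slide; wider than most grippers open, so it is pushed. Origin: centre of its underside; x along the 120 mm length, y across the 92 mm width (spine on the +y side), z up.
- letter_plate: upright steel plate, 190 mm wide, 3 mm thick, 45 mm above the ledge, fixed anywhere along the ledge's far edge (which ends at its outer face), square to it. In its middle a slot 94 mm wide, 18 mm high, its sill a free-turning roller 0.5 mm proud of the ledge top. Origin: middle of the slot at ledge-top height, on the outer face towards the robot; x points into the slot, y along it, z up.
- returns_box: grey steel box behind the plate, 190 mm wide, 165 mm deep, clear lid 45 mm above the ledge, floor 200 mm below it. Past half way the guide tips nose down onto rollers sloping 25 degrees and may run in by itself; pushed until its tail is level with the plate's outer face, it always drops in. Origin and axes as the letter plate's.
- flap (a joint): draught flap, 30 mm tall, just behind the slot, hinged above it and swinging inward; angle in rad, 0 shut, up to 0.9 while the guide passes under it, 1.45 at its stop. A weak spring shuts it: it resists with less than 1 N.
- dispenser: chrome push dispenser for hand lotion, 64 mm across, 170 mm tall; origin: centre of its base. Bystander.
- key_dish: white ceramic dish of keys, 116 mm across, 30 mm tall; origin: centre of its base. Bystander.
- flashlight: aluminium flashlight standing on its lens end, 48 mm across at the foot, 150 mm tall; origin: centre of its foot. Bystander.
- jar: green glass jar with its hinged steel lid closed, 84 mm across, 106 mm tall; origin: centre of its base. Bystander.
Mind the look-alikes: they are no part of the job. Of the things that look like the guide, take the one that is farthest to the robot's right at the start.

How it is judged:
On the way:
1. the guide's leading end is in the slot, lying flat and square to the plate (x of guide in the frame of letter_plate between -0.048 and 0.02 m and z of guide in the frame of letter_plate between -0.01 and 0.01 m and angle between the x axis of guide and the x axis of letter_plate, either way round below 0.2 rad), for 0.05 s.
At the end, for the whole second after the job is handed in: the guide lies at rest (under 0.03 m/s) inside the returns box, the centre of its underside at least 50 mm below the ledge top, and the flap has closed to within 0.15 rad (z of guide in the frame of letter_plate below -0.05 m and x of guide in the frame of letter_plate between 0 and 0.165 m and y of guide in the frame of letter_plate between -0.095 and 0.095 m and linear speed of guide below 0.03 m/s and value of joint flap below 0.15 rad); the robot touches nothing.
It fails at once if the letter plate is pressed with more than 30 N, by the guide or by the robot (contact force between anything else and letter_plate above 30 N).
It fails at once if the dispenser is moved by more than 30 mm or tipped (distance of dispenser from where it was at the start of the episode above 0.03 m or angle between dispenser's own z axis and vertical above 0.3 rad).
It fails at once if the dish of keys is moved by more than 30 mm or tipped (distance of key_dish from where it was at the start of the episode above 0.03 m or angle between key_dish's own z axis and vertical above 0.3 rad).
It fails at once if the flashlight is moved by more than 30 mm or tipped (distance of flashlight from where it was at the start of the episode above 0.03 m or angle between flashlight's own z axis and vertical above 0.3 rad).
It fails at once if the jar is moved by more than 30 mm or tipped (distance of jar from where it was at the start of the episode above 0.03 m or angle between jar's own z axis and vertical above 0.3 rad).
It also fails if it takes over 67 s, if anything falls off the work surface, if the arm or the gripper's body presses on something with over 40 N, if the wrist force passes 120 N, or if a joint passes its speed limit or range.

### The arm

A 6-joint arm with a two-finger parallel gripper is mounted at the origin on the work surface. World frame = base frame: x ahead of the robot, y to its left, z up, the work surface at z = 0. Lengths are in m, angles in rad, forces in N, time in s.
With the tool pointing down it reaches from about 0.25 to 0.775 m from the base axis. Payload 4 kg.
Tool frame: the origin (TCP) lies midway between the tips of the shut fingers; the grasp point (between the pads) lies 19 mm behind it; z points along the fingers, x is the direction in which the jaws open and shut, and the axes are right-handed (so a half turn about z gives the same grasp; the last joint's range is limited). The gripper opens to 94 mm and grips with 3 to 60 N. Pads are 16 mm wide; open, the fingers measure 119 mm over their backs; the gripper's body (75 mm by 177 mm) begins 78 mm behind the grasp point.
Start: joints at [1.004, 0.087, 1.371, -0, 1.684, -0.103], TCP at [0.246, 0.492, 0.206] pointing down, gripper open.
Joint ranges: [-3.1, 3.1], [-0.76, 2.03], [0.27, 2.55], [-1.08, 4.22], [0.17, 2.65], [-2.57, 2.57]. Speed limits (rad/s): [2.79, 2.79, 3.14, 3.14, 3.14, 3.14].

### API

Orientations are given as [roll, pitch, yaw] about the fixed x, y, z axes, in that order (R = Rz(yaw) Ry(pitch) Rx(roll)).
In Python, from bench import * gives the robot as it stands.
- The arm moves only by the tool send_rows, never from a script. Its argument "rows" is one flat list of numbers, 7 for each row, row after row: the shift along the world's x, y, z in mm, then the turn, a rotation vector about the world's x, y, z in degrees, then the opening, from 0 (shut) to 1 (fully open). A call has exactly 8 rows; each row shifts and turns the commanded pose from where the row before left it; what a row does not reach is not made up. A row lasts 1/8 s, in which the tool goes at most 62.5 mm and 10.7 degrees, less where a joint would pass 70% of its speed; a pose out of reach is approached as far as the arm can. A call is refused whole if a number of a shift passes 62.5 or a number of a turn 10.7, either way. A call with a gripper value outside its range is refused whole. The fingers move at their own pace and stop on an object; the grip force is fixed at half the most. Time passes only in rows, so rows that do not move let the fingers close, or fill a call up. It gives the time, the measured TCP pose, the force and the opening at its end, in the units of the state.
- get_obs(): the state, without advancing time (a new reading comes with each control period).
- snapshot(name): name is "side" or "top" or "wrist"; returns a dict with "color" (384x512x3 uint8, red, green, blue), "intrinsics" (3x3 intrinsics, pixels), "distortion" ([k1, k2, p1, p2, k3] as OpenCV has them; the pictures are not rectified), "rvec" (rotation vector, rad) and "tvec" (3), from world to camera coordinates, as OpenCV has them; the wrist camera has in their place "T_tool_cam" (4x4, takes a point from camera to tool coordinates, whose origin is the TCP and whose axes are the tool frame's). Camera axes: x right, y down, z forward; pixel columns grow to the right and rows downward; lengths in m; the calibration is good to about 2 mm. A picture is of the moment at which its call begins: read the wrist's pose just before it. There is no depth.
- close_job(): hands the job in, once; it reports no verdict.
The state is a dict: "time": time; "joint_positions": joint angles; "qvel": joint speeds; "joint_torque": joint torques, N m; "tool_pos": TCP position; "ee_rot": TCP orientation; "wrist_force": force on the tool from outside, world axes, zero at the start; "wrist_torque": the same for the moment, N m; "width": finger opening in m.
Only numpy, scipy, OpenCV 4.12 (cv2) and the standard library are available. Lean on these libraries where they do the work, as an engineer would, in place of code of your own. Each camera call takes 0.05 s, during which the arm holds its last target.

## Working session

There is one attempt and no reset: what is moved stays moved. The work goes in short steps, Python scripts to look and compute and a tool call to move; the robot and the scene stay as the last step left them, time stands still between calls to the robot, and variables do not carry over. Pictures are saved under pics/ and viewed, and the job is handed in when it is done.

Besides the shell and the picture viewer there is one more tool, called after ">>>" as a command line: name --argument value ..., lists and objects as JSON in quotes. send_rows: Moves the arm, as the interface text tells. Its arguments: {"type":"object","properties":{"rows":{"type":"array","items":{"type":"number"}}},"required":["rows"]}

```bash
ls; mkdir -p pics; python3 - <<'E'
from bench import *
import cv2
o=get_obs(); print(o)
for n in ["side","top","wrist"]:
    s=snapshot(n); cv2.imwrite(f"pics/{n}0.png",s["color"][:,:,::-1])
    print({k:v for k,v in s.items() if k!="color"})
E
```

```text
pics
{'time': 0.0, 'joint_positions': array([ 1.00391674e+00,  8.79272163e-02,  1.37225588e+00, -3.38064707e-05,
        1.68354594e+00, -1.03090002e-01]), 'qvel': array([-0.00043358, -0.00068332, -0.00011916, -0.00168237, -0.00090664,
        0.00121709]), 'joint_torque': array([-6.16566085e-04, -3.40177524e+01, -3.02425110e+01,  7.17893173e-02,
        3.30612890e-02, -1.60436202e-04]), 'tool_pos': array([0.24575704, 0.49143943, 0.20431851]), 'ee_rot': array([-3.14140622e+00,  2.12850228e-03,  1.10700318e+00]), 'wrist_force': array([-0.53050444,  0.07020756, -0.33697864]), 'wrist_torque': array([ 0.04954681, -0.00434715,  0.01305456]), 'width': 0.09403248868375798}
{'intrinsics': array([[370.15563221,   0.        , 260.29567161],
       [  0.        , 370.15563221, 192.47536062],
       [  0.        ,   0.        ,   1.        ]]), 'distortion': array([-0.07711904,  0.        ,  0.        ,  0.        ,  0.        ]), 'rvec': array([ 2.15132837, -0.44613242,  0.20791327]), 'tvec': array([-0.42001801,  0.21635509,  0.9203609 ])}
{'intrinsics': array([[364.63315093,   0.        , 263
[... 226 characters left out ...]
4736, -2.19050457,  0.06701034]), 'tvec': array([0.12680837, 0.4911693 , 0.9465904 ])}
{'intrinsics': array([[284.51117463,   0.        , 254.65889397],
       [  0.        , 284.51117463, 193.68544892],
       [  0.        ,   0.        ,   1.        ]]), 'distortion': array([-0.03086236,  0.        ,  0.        ,  0.        ,  0.        ]), 'T_tool_cam': array([[ 9.99999919e-01,  4.01442105e-04,  3.43613131e-05,
        -4.96160917e-04],
       [-3.95700418e-04,  9.62467002e-01,  2.71398439e-01,
        -7.90106980e-02],
       [ 7.58791308e-05, -2.71398431e-01,  9.62467083e-01,
        -1.79951583e-01],
       [ 0.00000000e+00,  0.00000000e+00,  0.00000000e+00,
         1.00000000e+00]])}
```

View pics/top0.png

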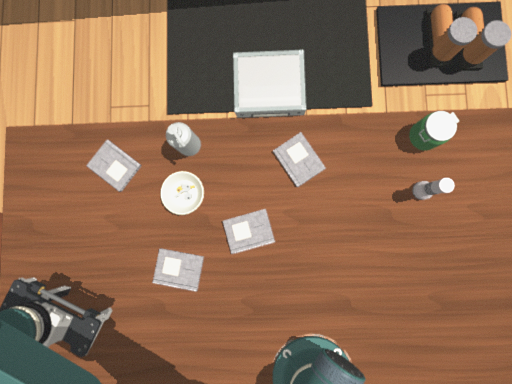

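View pics/side0.png

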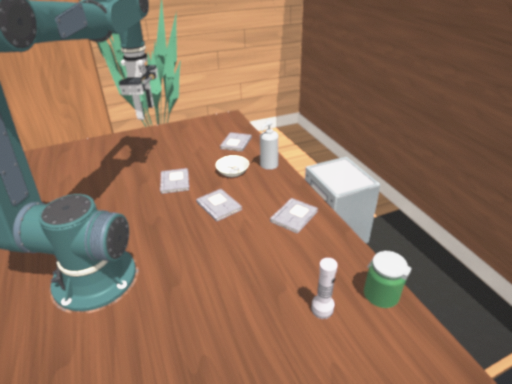

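View pics/wrist0.png

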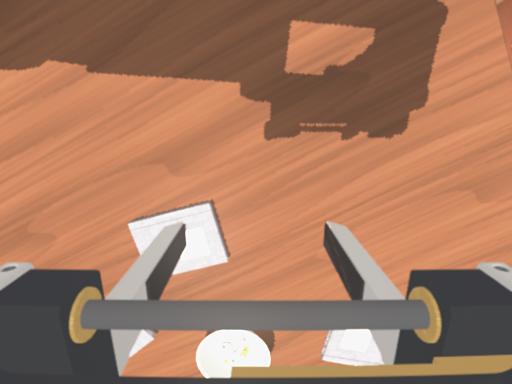

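The top view has up = +x and left = +y. The four books sit near (114,165), (248,231), (178,270) and (299,159). The one farthest right is at (299,159), close to the plate by the box at (270,115). I'll measure it next.

```bash
cat > h.py <<'E'
import cv2, numpy as np
def ray(s,uv):
    p=cv2.undistortPoints(np.array(uv,float).reshape(-1,1,2),s["intrinsics"],s["distortion"]).reshape(-1,2)
    R=cv2.Rodrigues(s["rvec"])[0]; c=-R.T@s["tvec"]
    return c, np.c_[p,np.ones(len(p))]@R
def cast(s,uv,z):
    c,d=ray(s,uv); return c+d*((z-c[2])/d[:,2])[:,None]
def proj(s,P):
    return cv2.projectPoints(np.array(P,float).reshape(-1,1,3),s["rvec"],s["tvec"],s["intrinsics"],s["distortion"])[0].reshape(-1,2)
def books(s):
    hsv=cv2.cvtColor(s["color"],cv2.COLOR_RGB2HSV)
    m=((hsv[...,1]<55)&(hsv[...,2]>90)).astype(np.uint8)
    m=cv2.morphologyEx(m,cv2.MORPH_CLOSE,np.ones((3,3)))
    cs,_=cv2.findContours(m,cv2.RETR_EXTERNAL,cv2.CHAIN_APPROX_NONE)
    return [c for c in cs if cv2.contourArea(c)>250],m
E
python3 - <<'E'
from bench import *
from h import *
for n in ["top","side"]:
    s=snapshot(n); cs,m=books(s)
    cv2.imwrite(f"pics/m_{n}.png",m*255)
    x,y,w,h=(225,30,110,170) if n=="top" else (190,150,200,100)
    cv2.imwrite(f"pics/c_{n}.png",cv2.resize(s["color"][y:y+h,x:x+w,::-1],None,fx=4 if n=="side" else 3.4,fy=4 if n=="side" else 3.4,interpolation=cv2.INTER_CUBIC))
    for c in cs:
        P=cast(s,c.reshape(-1,2),0.012)[:,:2]*1000
        r=cv2.minAreaRect(P.astype(np.float32)); print(n,c.reshape(-1,2).mean(0).round(),np.round(r[0],1),np.round(r[1],1),round(r[2],1))
E
```

```text
top [336. 376.] [ -1.3 -67.9] [116.8  60.2] 61.0
top [ 31. 319.] [163.8 747.9] [114.8  49.1] 38.0
top [ 53. 322.] [147.3 704.3] [111.6 103.9] 62.5
top [ 62. 298.] [222.4 656.3] [136.1  53.6] 67.6
top [178. 269.] [285.1 348.1] [123.1  93.8] 78.2
top [248. 231.] [381.  157.1] [ 92.9 121.6] 13.9
top [433. 188.] [ 480.4 -339.5] [ 47.2 112.6] 7.7
top [182. 193.] [490.6 334.8] [115.7 116.9] 43.8
top [114. 165.] [572.3 525.2] [125.3  94.2] 51.5
top [298. 159.] [570.9  14.7] [120.5  94. ] 31.9
top [183. 139.] [638.1 331.5] [108.5  72.2] 43.7
top [439. 127.] [ 649.8 -366.4] [ 81.1 108.6] 1.1
top [269.  82.] [788.3  88.3] [201.  189.9] 90.0
top [496.  35.] [ 902.5 -544.1] [74.4 83.7] 49.4
top [462.  31.] [ 915.8 -452.1] [74.5 82.7] 42.9
side [325. 288.] [ 514.4 -259.9] [188.8  50.9] 53.3
side [390. 265.] [ 703.5 -270.3] [101.1  98. ] 32.1
side [294. 215.] [570.   12.1] [133.4 100.4] 32.6
side [219. 204.] [380.8 154. ] [ 99.5 137.1] 14.0
side [174. 180.] [282.8 345.6] [140.3  94.8] 77.0
side [232. 165.] [497.3 356.4] [129.5 133.1] 23.5
side [ 74. 243.] [-129.3  389.5] [ 280.8 1043.4] 23.3
side [235. 141.] [571.  525.4] [143.  100.7] 52.0
side [  9. 163.] [-320.7  835.8] [ 72.4 846.5] 14.0
side [366. 193.] [760.2  93. ] [1171.6  344.5] 89.9
side [137.  79.] [ 325.7 1744. ] [1699.5  262.1] 88.2
side [68.  9.] [ -90.6 5044.4] [ 861.  3768.1] 10.6
```

View pics/c_top.png

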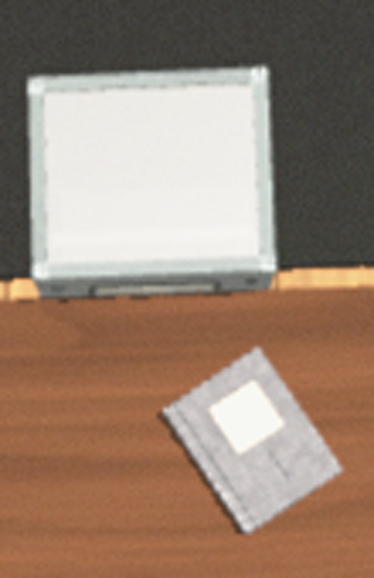

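View pics/c_side.png

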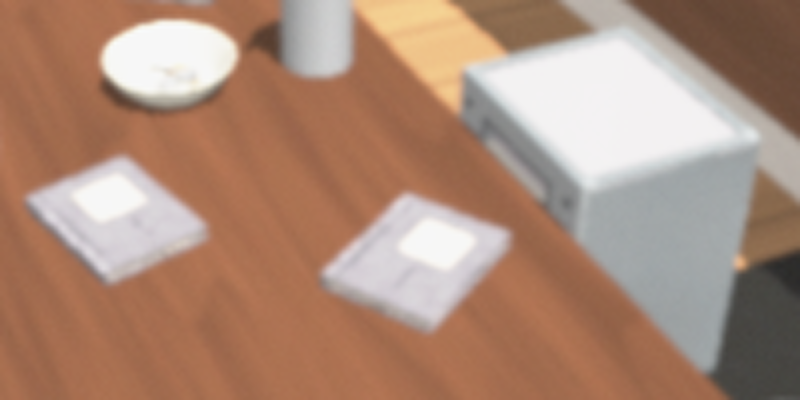

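The guide is at about (571,14) mm with its long axis at +32°. Next is the plate and slot.

```bash
python3 - <<'E'
from bench import *
from h import *
s=snapshot("top"); x,y,w,h=225,95,90,35
cv2.imwrite("pics/p_top.png",cv2.resize(s["color"][y:y+h,x:x+w,::-1],None,fx=8,fy=8,interpolation=cv2.INTER_CUBIC))
s=snapshot("side"); x,y,w,h=298,160,60,60
cv2.imwrite("pics/p_side.png",cv2.resize(s["color"][y:y+h,x:x+w,::-1],None,fx=10,fy=10,interpolation=cv2.INTER_CUBIC))
E
```

```text
(no output)
```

View pics/p_top.png

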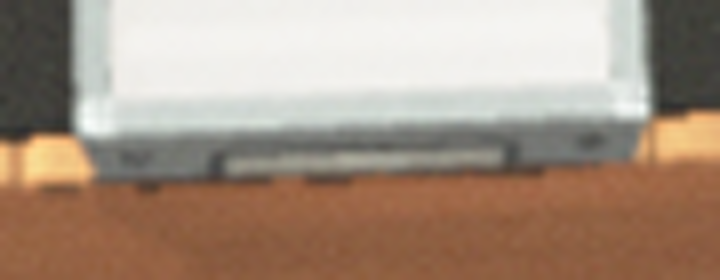

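View pics/p_side.png

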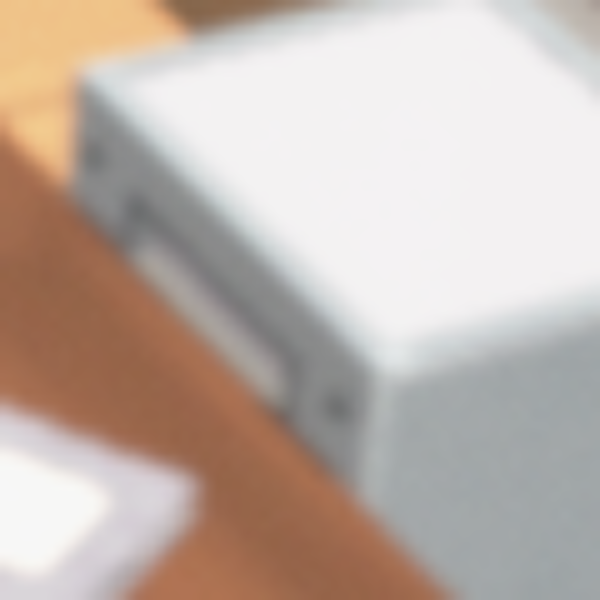

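```bash
python3 - <<'E'
from bench import *
from h import *
t=snapshot("top"); d=snapshot("side")
def T(a): return (np.array(a,float)+.5)/8-.5+[225,95]
def S(a): return (np.array(a,float)+.5)/10-.5+[298,160]
np.set_printoptions(precision=1,suppress=True)
tl,dl=T([(97,182),(634,162)]),S([(75,190),(355,485)])
tt,dt=T([(75,133),(648,118)]),S([(80,80),(375,370)])
print("bot",cast(t,tl,0)*1000,cast(d,dl,0)*1000)
print("top",cast(t,tt,.045)*1000,cast(d,dt,.045)*1000)
print("slot top",cast(t,T([(216,178),(515,167)]),0.002)*1000,"slot side",cast(d,S([(130,250),(285,415)]),.002)*1000)
def tri(a,b):
    c1,r1=ray(t,a);c2,r2=ray(d,b);o=[]
    for u,v in zip(r1,r2):
        k=np.linalg.lstsq(np.c_[u,-v],c2-c1,rcond=None)[0]; p=c1+k[0]*u;q=c2+k[1]*v; o.append(np.r_[(p+q)/2,np.linalg.norm(p-q)]*1000)
    return np.array(o)
print("tri",tri(tl,dl),tri(tt,dt))
# books corners both views
for n,s in(("t",t),("s",d)):
    c=min(books(s)[0],key=lambda c:np.linalg.norm(cast(s,c.reshape(-1,2).mean(0)[None],.01)[0,:2]-[.57,.013]))
    q=cv2.approxPolyDP(c,4,True).reshape(-1,2);print(n,q.tolist(),cast(s,q,.012)*1000)
E
```

```text
bot [[697.3 182.    0. ]
 [697.1  -5.1   0. ]] [[701.7 183.7   0. ]
 [701.    2.3   0. ]]
top [[701.  184.4  45. ]
 [698.5  -6.4  45. ]] [[700.7 183.2  45. ]
 [701.7   0.4  45. ]]
slot top [[696.5 140.2   2. ]
 [696.3  36.3   2. ]] slot side [[699.4 141.2   2. ]
 [698.6  40.    2. ]]
tri [[698.4 181.2   1.9   3.4]
 [695.5  -4.7   6.6   0.7]] [[701.4 184.5  44.1   0.1]
 [696.9  -6.   50.6   0.2]]
t [[301, 132], [273, 150], [296, 186], [324, 168]] [[645.8   5.5  12. ]
 [598.6  83.5  12. ]
 [498.   24.7  12. ]
 [544.4 -52.5  12. ]]
s [[290, 199], [270, 220], [297, 232], [317, 209]] [[593.4  84.5  12. ]
 [494.   16.3  12. ]
 [541.5 -62.4  12. ]
 [644.9   5.5  12. ]]
```

The slot's centre is at y≈89 mm and the outer face at x≈698.5 mm. My plan has two parts:
1. Push the guide's right long side with both fingers while turning it to yaw 0, which squares it up with the slot.
2. Push it in from the tail.

First I'll move to a hover on the right-hand side.

>>> send_rows --rows '[23.5,-34.5,0,0,0,-1.96,0.8,23.5,-34.5,0,0,0,-1.96,0.8,23.5,-34.5,0,0,0,-1.96,0.8,23.5,-34.5,0,0,0,-1.96,0.8,23.5,-34.5,0,0,0,-1.96,0.8,23.5,-34.5,0,0,0,-1.96,0.8,23.5,-34.5,0,0,0,-1.96,0.8,23.5,-34.5,0,0,0,-1.96,0.8]'

```text
time: 1.45
tool_pos: [0.4347, 0.2147, 0.2057]
ee_rot: [3.141, -0.001, 0.832]
wrist_force: [-0.1, 0.8, -0.3]
width: 0.075
```

>>> send_rows --rows '[23.5,-34.5,0,0,0,-1.96,0.8,23.5,-34.5,0,0,0,-1.96,0.8,23.5,-34.5,0,0,0,-1.96,0.8,23.5,-34.5,0,0,0,-1.96,0.8,23.5,-34.5,0,0,0,-1.96,0.8,23.5,-34.5,0,0,0,-1.96,0.8,23.5,-34.5,0,0,0,-1.96,0.8,23.5,-34.5,0,0,0,-1.96,0.8]'

```text
time: 2.45
tool_pos: [0.6228, -0.0613, 0.2055]
ee_rot: [3.142, -0.0, 0.558]
wrist_force: [0.1, 0.2, -0.4]
width: 0.0752
```

```bash
cat >> h.py <<'E'
from scipy.spatial.transform import Rotation as Ro
def wcam(o,s):
    T=np.eye(4); T[:3,:3]=Ro.from_euler('xyz',o["ee_rot"]).as_matrix(); T[:3,3]=o["tool_pos"]
    W=np.linalg.inv(T@s["T_tool_cam"]); s=dict(s); s["rvec"]=cv2.Rodrigues(W[:3,:3])[0]; s["tvec"]=W[:3,3]; return s
E
python3 - <<'E'
from bench import *
from h import *
o=get_obs(); print(o["time"],o["tool_pos"]*1000,np.degrees(o["ee_rot"]),o["wrist_force"],o["width"])
s=wcam(o,snapshot("wrist")); cv2.imwrite("pics/w1.png",s["color"][:,:,::-1])
for n,s in(("w",s),("t",snapshot("top"))):
  for c in books(s)[0]:
    P=cast(s,c.reshape(-1,2),0.012)[:,:2]*1000
    r=cv2.minAreaRect(P.astype(np.float32)); print(n,c.reshape(-1,2).mean(0).round(),np.round(r[0],1),np.round(r[1],1),round(r[2],1))
E
```

```text
2.45 [622.76709983 -61.28631387 205.52338695] [ 1.79998478e+02 -1.92677655e-02  3.19977376e+01] [ 0.08263526  0.17751443 -0.3686505 ] 0.07518764337205813
w [286. 360.] [ 830.4 -295.5] [47.  29.4] 31.7
w [361. 344.] [ 916.  -216.1] [41.9 72.3] 32.4
w [155. 354.] [ 647.1 -401. ] [ 56.6 100.1] 32.6
w [501. 347.] [1128.3  -98.5] [ 44.7 101.8] 47.8
w [ 12. 351.] [ 440.1 -531.1] [ 51.  101.8] 16.3
w [ 15. 281.] [ 399.9 -400.8] [70.2 69.2] 32.9
w [ 82. 261.] [ 469.7 -305.2] [64.6 36.2] 32.7
w [165. 265.] [ 591. -245.] [163.7  50.6] 85.8
w [344. 265.] [ 800.7 -113. ] [ 53.  165.6] 67.1
w [488. 255.] [974.2   5. ] [102.4 193.1] 46.8
w [253. 102.] [572.1  14. ] [120.7  92.8] 31.8
w [425. 135.] [795.2  97. ] [201.7 212.8] 0.0
t [178. 269.] [285.  347.5] [124.2  93.8] 78.2
t [248. 231.] [381.1 156.6] [ 92.9 120.6] 13.9
t [383. 187.] [ 488.1 -204.8] [130.5  26.2] 78.5
t [433. 188.] [ 479.5 -341.8] [ 53.7 107.9] 0.6
t [182. 193.] [490.7 334.8] [115.5 117.6] 89.2
t [114. 165.] [572.1 525.3] [125.6  94.7] 51.2
t [298. 159.] [571.9  14.3] [121.6  94.9] 31.4
t [183. 139.] [638.  331.6] [108.5  72.2] 43.3
t [441. 124.] [ 650.7 -380.9] [70.4 93. ] 75.3
t [369. 115.] [ 674.8 -186.6] [143.8 121. ] 9.4
t [324.  72.] [818.9 -61.2] [76.8 71.3] 1.6
t [269.  82.] [788.3  89. ] [202.5 190. ] 89.9
t [496.  34.] [ 902.7 -543.6] [73.4 84.7] 46.3
t [460.  30.] [ 917.  -452.2] [76.7 80.3] 84.9
```

View pics/w1.png

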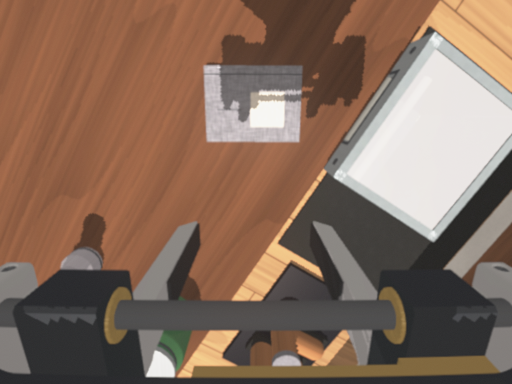

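The wrist view agrees: guide at (572,14), yaw 31.8°, with the right size at z=12 mm. I'll go down beside it.

>>> send_rows --rows '[0,0,-30,0,0,0,0.8,0,0,-30,0,0,0,0.8,0,0,-30,0,0,0,0.8,0,0,-30,0,0,0,0.8,0,0,-30,0,0,0,0.8,0,0,-25,0,0,0,0.8,0,0,-17,0,0,0,0.8,0,0,-8,0,0,0,0.8]'

```text
time: 3.55
tool_pos: [0.6215, -0.0595, 0.0046]
ee_rot: [-3.141, 0.001, 0.56]
wrist_force: [0.1, 0.2, -0.2]
width: 0.0751
```

```bash
python3 - <<'E'
from bench import *
from h import *
o=get_obs(); print(o["time"],o["tool_pos"]*1000,np.degrees(o["ee_rot"]),o["wrist_force"],o["width"])
s=wcam(o,snapshot("wrist")); cv2.imwrite("pics/w2.png",s["color"][:,:,::-1])
E
```

```text
3.55 [621.48535841 -59.53274643   4.60752893] [-1.79943211e+02  4.47663965e-02  3.20978752e+01] [ 0.11915139  0.17950845 -0.15729605] 0.07505771028207352
```

View pics/w2.png

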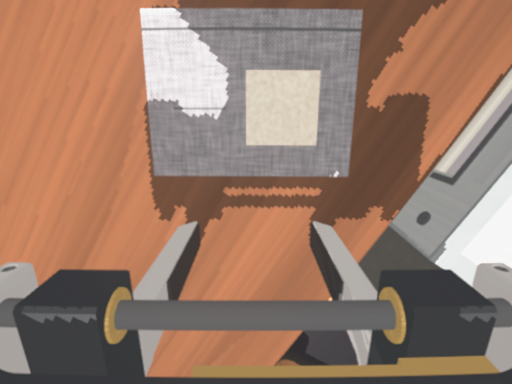

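>>> send_rows --rows '[-2.1,3.4,0,0,0,0,0.8,-2.1,3.4,0,0,0,0,0.8,-2.1,3.4,0,0,0,0,0.8,-2.1,3.4,0,0,0,0,0.8,-2.1,3.4,0,0,0,0,0.8,-2.1,3.4,0,0,0,0,0.8,-2.1,3.4,0,0,0,0,0.8,-2.1,3.4,0,0,0,0,0.8]'

```text
time: 4.6
tool_pos: [0.6051, -0.0326, 0.0055]
ee_rot: [-3.142, -0.0, 0.56]
wrist_force: [0.0, -0.1, 1.1]
width: 0.0748
```

```bash
cat > look.py <<'E'
from bench import *
from h import *
import sys
o=get_obs(); print(round(o["time"],2),np.round(o["tool_pos"]*1000,1),np.round(np.degrees(o["ee_rot"]),2),np.round(o["wrist_force"],1),round(o["width"]*1000,1))
s=wcam(o,snapshot("wrist")); cv2.imwrite(f"pics/{sys.argv[1]}.png",s["color"][:,:,::-1])
t=snapshot("top"); cv2.imwrite(f"pics/{sys.argv[1]}t.png",t["color"][:,:,::-1])
E
python3 look.py w3
```

```text
4.6 [605.1 -32.6   5.5] [-180.     -0.     32.07] [ 0.  -0.1  1.1] 74.8
```

View pics/w3.png

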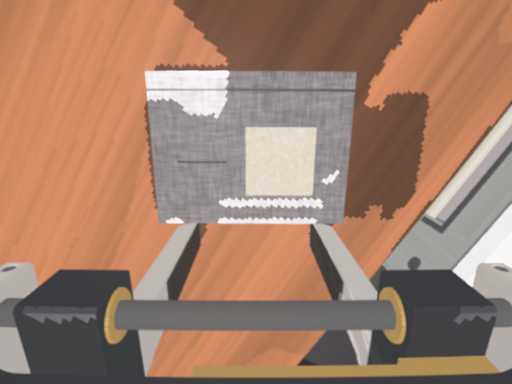

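The fingers are flush with the near long edge (row ~222). Now the first half of the push-and-turn arc.

>>> send_rows --rows '[-2.3,3.8,0,0,0,-2,0.8,-2.1,3.9,0,0,0,-2,0.8,-2.0,3.9,0,0,0,-2,0.8,-1.9,4.0,0,0,0,-2,0.8,-1.7,4.1,0,0,0,-2,0.8,-1.6,4.1,0,0,0,-2,0.8,-1.4,4.2,0,0,0,-2,0.8,-1.3,4.2,0,0,0,-2,0.8]'

```text
time: 5.7
tool_pos: [0.5909, -0.0012, 0.0055]
ee_rot: [3.141, 0.0, 0.279]
wrist_force: [-0.2, -1.0, 1.0]
width: 0.0747
```

```bash
python3 look.py w4
```

```text
5.7 [590.9  -1.2   5.5] [1.7994e+02 2.0000e-02 1.6000e+01] [-0.2 -1.   1. ] 74.7
```

View pics/w4.png

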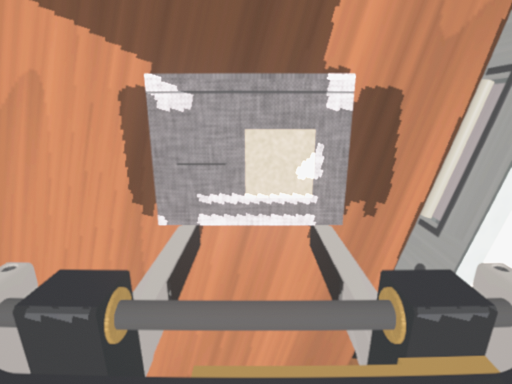

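The guide follows the fingers flush. Second half of the arc.

>>> send_rows --rows '[-1.1,4.2,0,0,0,-2,0.8,-1.0,4.2,0,0,0,-2,0.8,-0.8,4.2,0,0,0,-2,0.8,-0.7,4.2,0,0,0,-2,0.8,-0.5,4.2,0,0,0,-2,0.8,-0.4,4.2,0,0,0,-2,0.8,-0.2,4.2,0,0,0,-2,0.8,0,4.2,0,0,0,-2,0.8]'

```text
time: 6.8
tool_pos: [0.5861, 0.0323, 0.0055]
ee_rot: [3.141, 0.0, 0.001]
wrist_force: [-1.3, -1.0, 0.3]
width: 0.0752
```

```bash
python3 look.py w5; python3 - <<'E'
import cv2
im=cv2.imread("pics/w5.png"); cv2.imwrite("pics/w5z.png",cv2.resize(im[40:270,330:512],None,fx=2.5,fy=2.5,interpolation=cv2.INTER_CUBIC))
im=cv2.imread("pics/w5t.png"); cv2.imwrite("pics/w5tz.png",cv2.resize(im[90:190,220:330],None,fx=5,fy=5,interpolation=cv2.INTER_CUBIC))
E
```

```text
6.8 [586.1  32.3   5.5] [1.7994e+02 3.0000e-02 4.0000e-02] [-1.3 -1.   0.3] 75.2
```

View pics/w5.png

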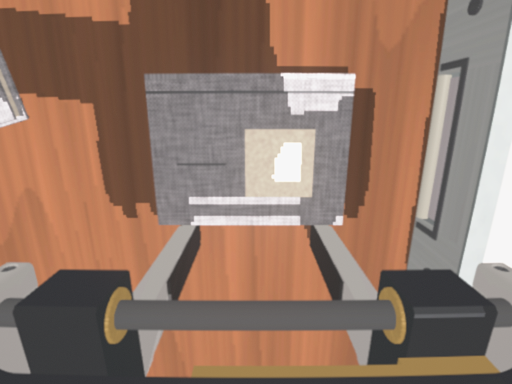

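View pics/w5z.png

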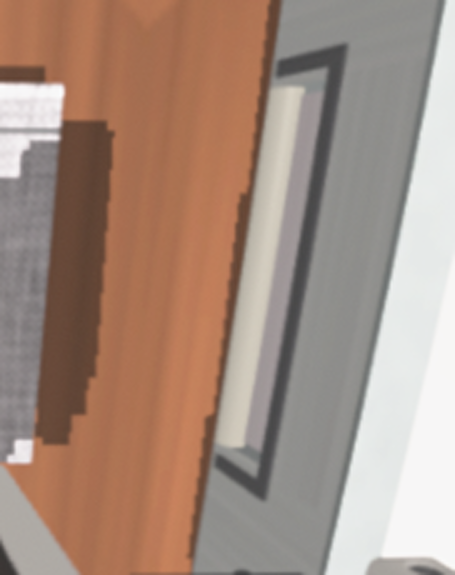

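View pics/w5tz.png

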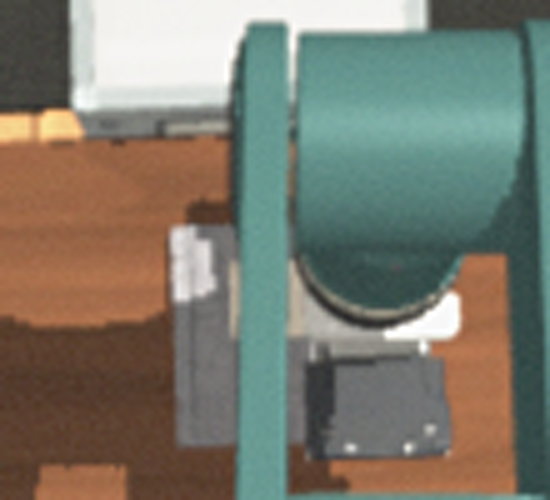

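```bash
python3 - <<'E'
import cv2
im=cv2.imread("pics/w5.png")
a=cv2.resize(im[45:95,420:490],None,fx=10,fy=10,interpolation=cv2.INTER_CUBIC);cv2.imwrite("pics/a.png",a)
b=cv2.resize(im[200:250,400:470],None,fx=10,fy=10,interpolation=cv2.INTER_CUBIC);cv2.imwrite("pics/b.png",b)
E
```

```text
(no output)
```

View pics/a.png

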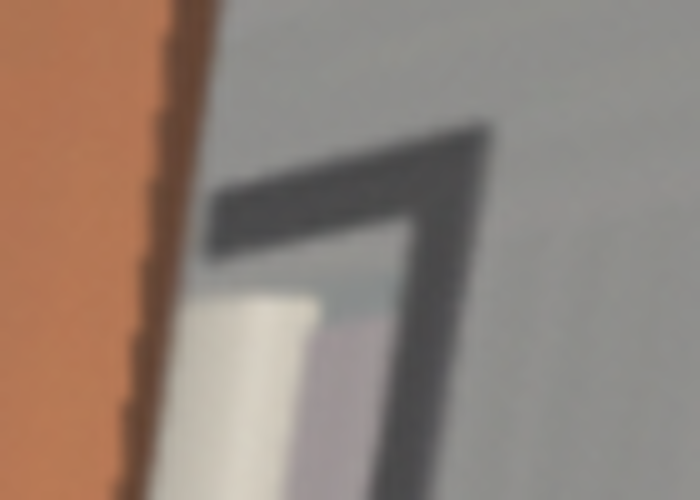

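View pics/b.png

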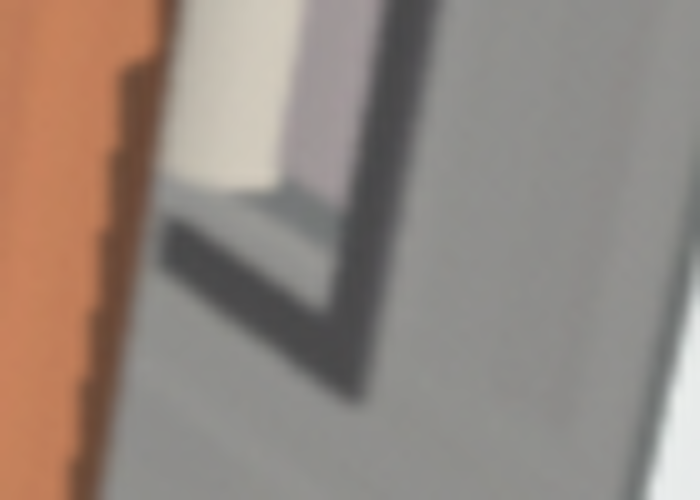

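```bash
cat > lm.py <<'E'
from h import *
from bench import *
np.set_printoptions(precision=1,suppress=True)
t=dict(time=0,tool_pos=np.array([.5861,.0323,.0055]),ee_rot=np.radians([179.94,.03,.04]))
w=wcam(t,snapshot("wrist"))
def A(a): return (np.array(a,float)+.5)/10-.5+[420,45]
def B(a): return (np.array(a,float)+.5)/10-.5+[400,200]
def castx(s,uv,x):
    c,d=ray(s,uv); return c+d*((x-c[0])/d[:,0])[:,None]
names=["frame in top","frame out top","frame in low","plate/ledge left"]
print("+y end: in-top,out-top,in-low,out-low");P=castx(w,A([(412,212),(490,122),(208,258),(212,190)]),.6985)*1000;print(P)
print("-y end");Q=castx(w,B([(330,312),(362,402),(165,218),(162,265)]),.6985)*1000;print(Q); print(((P+Q)/2)[:,1],(P-Q)[:,1])
print("roller ends z~0 x~702",cast(w,np.r_[A([(190,295)]),B([(165,180)])],0.0)*1000)
print("ledge line",cast(w,np.r_[A([(180,300)]),B([(165,180)]),B([(105,480)])],0)*1000)
E
python3 lm.py
python3 - <<'E'
import cv2
im=cv2.imread("pics/w5.png")
cv2.imwrite("pics/a2.png",cv2.resize(im[60:110,320:380],None,fx=10,fy=10,interpolation=cv2.INTER_CUBIC))
cv2.imwrite("pics/b2.png",cv2.resize(im[195:245,320:380],None,fx=10,fy=10,interpolation=cv2.INTER_CUBIC))
E
```

```text
+y end: in-top,out-top,in-low,out-low
[[698.5 137.2  20.2]
 [698.5 140.9  25.3]
 [698.5 137.1   2.2]
 [698.5 141.1   1.5]]
-y end
[[698.5  40.3  20.8]
 [698.5  36.3  25.4]
 [698.5  39.2   1.7]
 [698.5  36.    2.3]]
[88.8 88.6 88.2 88.5] [ 96.8 104.6  97.9 105.1]
roller ends z~0 x~702 [[699.  135.3   0. ]
 [699.1  41.4   0. ]]
ledge line [[698.4 135.    0. ]
 [699.1  41.4   0. ]
 [698.4  18.3   0. ]]
```

View pics/a2.png

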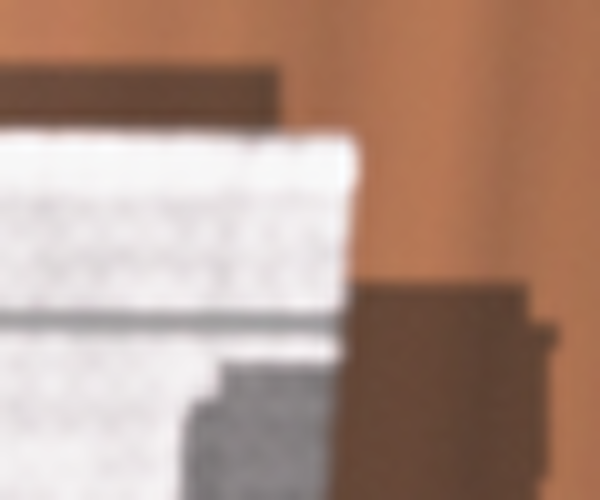

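View pics/b2.png

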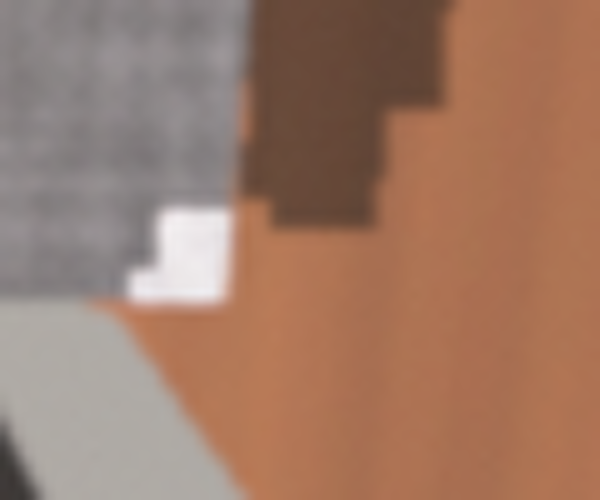

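```bash
cat >> lm.py <<'E'
def C(a,o): return (np.array(a,float)+.5)/10-.5+np.array(o)
f=cast(w,np.r_[C([(360,132)],[320,60]),C([(230,302)],[320,195])],.012)*1000
print("front corners",f, "mid",f.mean(0),"w",f[0]-f[1])
g=cv2.cvtColor(cv2.imread("pics/w5.png"),cv2.COLOR_BGR2HSV)
m=((g[...,1]<80)&(g[...,0]<200)).astype(np.uint8); 
# spine edge (+y): first grey row per column, cols 165..340 ; front edge: last grey col per row 80..215
cols=np.arange(165,340,5); v=cv2.cvtColor(cv2.imread("pics/w5.png"),cv2.COLOR_BGR2HSV)[...,1].astype(float)
def edge(a,b,pts):  # saturation crossing at 90, subpixel; a..b along line
    return None
top=[];front=[]
for c in cols:
    col=v[60:100,c]; i=np.where(col<70)[0][0]; top.append((c,60+i-1+(col[i-1]-90)/(col[i-1]-col[i])))
for r in range(85,215,5):
    row=v[r,300:380]; i=np.where(row<90)[0]; i=i[i<60][-1]; 
    front.append((300+i+(90-row[i])/(row[i+1]-row[i]),r))
for n,e in(("spine",top),("front",front)):
    p=cast(w,e,.012)*1000; k=0 if n=="spine" else 1
    q=np.polyfit(p[:,k],p[:,1-k],1); res=p[:,1-k]-np.polyval(q,p[:,k]); print(n,p[0],p[-1],"slope deg",np.degrees(np.arctan(q[0])),"rms",res.std(), "at mid",np.polyval(q,p[:,k].mean()))
E
python3 lm.py | tail -8
```

```text
[699.1  41.4   0. ]]
ledge line [[698.4 135.    0. ]
 [699.1  41.4   0. ]
 [698.4  18.3   0. ]]
front corners [[643.4 133.8  12. ]
 [643.7  41.   12. ]] mid [643.5  87.4  12. ] w [-0.2 92.8  0. ]
spine [534.8 133.8  12. ] [631.6 134.3  12. ] slope deg 0.3217533541849568 rms 0.1016805210956347 at mid 133.9853642781945
front [643.5 127.2  12. ] [643.8  51.2  12. ] slope deg 0.06284462990950425 rms 0.11400393236188111 at mid 643.7373405589351
```

From the same wrist picture, the slot's roller ends are at y 41.4 and 135.3, so its centre is 88.4 and its width 94. The guide's middle is at 87.4–87.6, yaw about 0.2°. I'll nudge it +0.9 mm in y.

>>> send_rows --rows '[0,0.3,0,0,0,0,0.8,0,0.3,0,0,0,0,0.8,0,0.3,0,0,0,0,0.8,0,0,0,0,0,0,0.8,0,0,0,0,0,0,0.8,0,0,0,0,0,0,0.8,0,0,0,0,0,0,0.8,0,0,0,0,0,0,0.8]'

```text
time: 8.0
tool_pos: [0.5863, 0.0338, 0.0055]
ee_rot: [3.142, -0.0, 0.001]
wrist_force: [0.1, -1.5, -0.4]
width: 0.0755
```

```bash
python3 look.py w6; cat > gm.py <<'E'
# measure guide edges (yaw-0 view) & roller ends from a saved wrist picture
from h import *
from bench import *
import sys
np.set_printoptions(precision=2,suppress=True)
def meas(o,w):
    im=w["color"]; S=cv2.cvtColor(im,cv2.COLOR_RGB2HSV)[...,1].astype(float)
    top=[];front=[]
    for c in range(165,340,5):
        col=S[55:100,c]; i=np.where(col<70)[0][0]; top.append((c,55+i-1+(col[i-1]-90)/(col[i-1]-col[i])))
    for r in range(85,215,5):
        row=S[r,300:380]; i=np.where(row<90)[0]; i=i[i<65][-1]; front.append((300+i+(90-row[i])/(row[i+1]-row[i]),r))
    for n,e in(("spine",top),("front",front)):
        p=cast(w,e,.012)*1000; k=0 if n=="spine" else 1
        q=np.polyfit(p[:,k],p[:,1-k],1); res=p[:,1-k]-np.polyval(q,p[:,k]); print(n,"slope deg",np.degrees(np.arctan(q[0])).round(2),"rms",res.std().round(2),"mid",np.polyval(q,p[:,k].mean()).round(2),"ends",np.polyval(q,p[[0,-1],k]))
o=get_obs(); w=wcam(o,snapshot("wrist")); meas(o,w)
E
python3 gm.py
```

```text
8.0 [586.3  33.8   5.5] [ 1.8e+02 -1.0e-02  7.0e-02] [ 0.1 -1.5 -0.4] 75.5
spine slope deg 0.35 rms 0.1 mid 135.51 ends [135.21 135.8 ]
front slope deg -0.04 rms 0.07 mid 643.82 ends [643.8  643.85]
```

```bash
python3 - <<'E'
import cv2,numpy as np
im=cv2.imread("pics/w6.png")
z=lambda r,c:cv2.resize(im[r:r+40,c:c+40],None,fx=10,fy=10,interpolation=cv2.INTER_CUBIC)
cv2.imwrite("pics/q6.png",np.vstack([np.hstack([z(60,330),z(55,420)])[:300],np.hstack([z(205,330),z(200,400)])[:300]]))
E
```

```text
(no output)
```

View pics/q6.png

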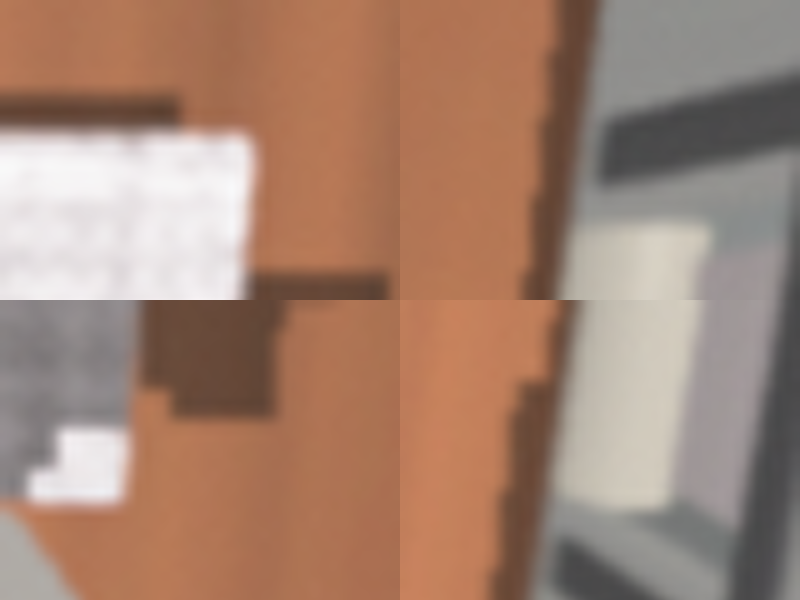

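```bash
python3 - <<'E'
from h import *
from bench import *
np.set_printoptions(precision=2,suppress=True)
o=get_obs(); w=wcam(o,snapshot("wrist"))
g=cast(w,[(355.4,72.8),(342.6,224.8)],.012)*1000
r=cast(w,[(437,77),(415.,219.5)],.0005)*1000
def castx(s,uv,x):
    c,d=ray(s,uv); return c+d*((x-c[0])/d[:,0])[:,None]
f=castx(w,[(439.7,73.2),(415.2,224.)],.6985)*1000
print(o["tool_pos"]*1000,g,r,f,"mids",g.mean(0)[1],r.mean(0)[1],f.mean(0)[1])
E
```

```text
[586.26  33.86   5.5 ] [[643.51 135.33  12.  ]
 [643.87  42.47  12.  ]] [[698.26 135.15   0.5 ]
 [698.5   41.73   0.5 ]] [[698.5  137.13   2.31]
 [698.5   38.8    1.61]] mids 88.90378485409553 88.43974025573749 87.9632559411807
```

Guide mid is 88.9 against slot 88.3–88.4, inside ±1 mm, and I can trim it during the tail push. Now I'll go round to the tail with the tool at yaw 90°.

>>> send_rows --rows '[0,-12,0,0,0,0,0.8,0,-12,0,0,0,0,0.8,0,0,30,0,0,0,0.8,0,0,30,0,0,0,0.8,-16,10,0,0,0,10,0.4,-16,10,0,0,0,10,0.4,-16,10,0,0,0,10,0.4,-16,10,0,0,0,10,0.4]'

```text
time: 9.2
tool_pos: [0.5217, 0.0494, 0.0656]
ee_rot: [-3.142, -0.0, 0.704]
wrist_force: [-0.6, -0.4, -0.2]
width: 0.0397
```

>>> send_rows --rows '[-8,10,0,0,0,10,0.4,-8,10,0,0,0,10,0.4,-8,10,0,0,0,10,0.4,-8,10,0,0,0,10,0.4,0,0,0,0,0,10,0.4,0,0,0,0,0,0,0.4,0,0,0,0,0,0,0.4,0,0,0,0,0,0,0.4]'

```text
time: 10.2
tool_pos: [0.4904, 0.0895, 0.0655]
ee_rot: [3.142, -0.0, 1.57]
wrist_force: [-0.5, -0.1, 0.1]
width: 0.0374
```

```bash
python3 look.py w7
```

```text
10.2 [490.4  89.5  65.5] [ 1.800e+02 -1.000e-02  8.996e+01] [-0.5 -0.1  0.1] 37.4
```

View pics/w7.png

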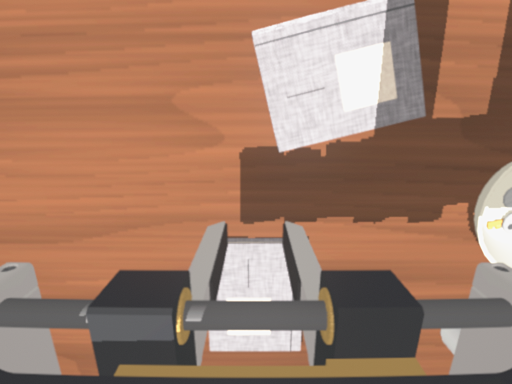

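Guide tail is at row 237, centred between the fingers, but the slot end is hidden in this orientation. I'll turn by half so the camera looks over the guide to the slot.

>>> send_rows --rows '[0,0,0,0,0,-10,0.4,0,0,0,0,0,-10,0.4,0,0,0,0,0,-10,0.4,0,0,0,0,0,-10,0.4,0,0,0,0,0,-10,0.4,0,0,0,0,0,-10,0.4,0,0,0,0,0,-10,0.4,0,0,0,0,0,-10,0.4]'

```text
time: 11.3
tool_pos: [0.4903, 0.0898, 0.0655]
ee_rot: [-3.142, -0.0, 0.169]
wrist_force: [-0.7, -0.5, 0.2]
width: 0.0378
```

>>> send_rows --rows '[0,0,0,0,0,-10,0.4,0,0,0,0,0,-10,0.4,0,0,0,0,0,-10,0.4,0,0,0,0,0,-10,0.4,0,0,0,0,0,-10,0.4,0,0,0,0,0,-10,0.4,0,0,0,0,0,-10,0.4,0,0,0,0,0,-10,0.4]'

```text
time: 12.3
tool_pos: [0.4903, 0.0898, 0.0655]
ee_rot: [3.141, -0.0, -1.227]
wrist_force: [0.5, 0.4, -0.4]
width: 0.0375
```

>>> send_rows --rows '[0,0,0,0,0,-10,0.4,0,0,0,0,0,-9.9,0.4,0,-0.7,-15,0,0,0,0.4,0,0,-15,0,0,0,0.4,0,0,-15,0,0,0,0.4,0,0,-10,0,0,0,0.4,0,0,-5,0,0,0,0.4,0,0,0,0,0,0,0.4]'

```text
time: 13.3
tool_pos: [0.4901, 0.0891, 0.0052]
ee_rot: [3.141, -0.0, -1.568]
wrist_force: [0.1, -0.8, 0.4]
width: 0.0374
```

```bash
python3 look.py w8
```

```text
13.3 [490.1  89.1   5.2] [ 1.7997e+02 -1.0000e-02 -8.9820e+01] [ 0.1 -0.8  0.4] 37.4
```

View pics/w8.png

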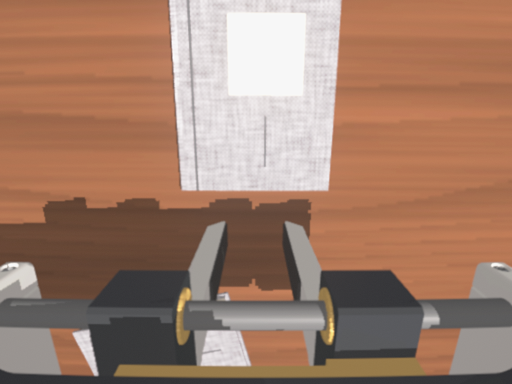

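>>> send_rows --rows '[3.5,0,0,0,0,-0.18,0.4,3.5,0,0,0,0,0,0.4,3.5,0,0,0,0,0,0.4,3.5,0,0,0,0,0,0.4,3.5,0,0,0,0,0,0.4,3.5,0,0,0,0,0,0.4,3.5,0,0,0,0,0,0.4,3.5,0,0,0,0,0,0.4]'

```text
time: 14.4
tool_pos: [0.5175, 0.0891, 0.0054]
ee_rot: [3.139, -0.0, -1.571]
wrist_force: [-3.3, -0.0, 2.0]
width: 0.0374
```

>>> send_rows --rows '[3.5,0,0,0,0,0,0.4,3.5,0,0,0,0,0,0.4,3.5,0,0,0,0,0,0.4,3.5,0,0,0,0,0,0.4,3.5,0,0,0,0,0,0.4,3.5,0,0,0,0,0,0.4,3.5,0,0,0,0,0,0.4,3.5,0,0,0,0,0,0.4]'

```text
time: 15.4
tool_pos: [0.5465, 0.0891, 0.0054]
ee_rot: [-3.142, -0.0, -1.571]
wrist_force: [-1.8, -0.3, 0.9]
width: 0.0376
```

```bash
python3 look.py w9
```

```text
15.4 [546.5  89.1   5.4] [-180.     -0.    -90.02] [-1.8 -0.3  0.9] 37.6
```

View pics/w9.png

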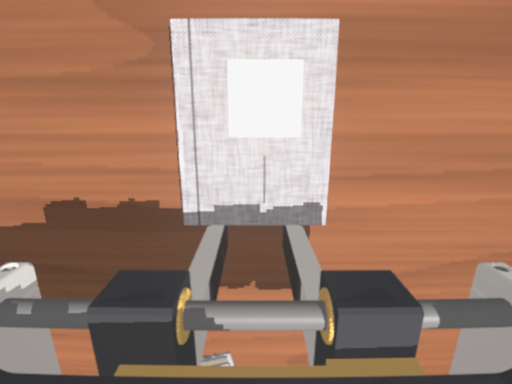

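>>> send_rows --rows '[2,0,0,0,0,0,0.4,2,0,0,0,0,0,0.4,2,0,0,0,0,0,0.4,2,0,0,0,0,0,0.4,2,0,0,0,0,0,0.4,2,0,0,0,0,0,0.4,2,0,0,0,0,0,0.4,1,0,0,0,0,0,0.4]'

```text
time: 16.5
tool_pos: [0.5614, 0.0891, 0.0055]
ee_rot: [3.142, -0.0, -1.571]
wrist_force: [-3.0, -0.4, 1.1]
width: 0.0373
```

```bash
python3 look.py w10; python3 - <<'E'
import cv2
im=cv2.imread("pics/w10.png");cv2.imwrite("pics/w10z.png",cv2.resize(im[0:110,130:380],None,fx=3.2,fy=3.2,interpolation=cv2.INTER_CUBIC))
from bench import *
s=snapshot("side")["color"][:,:,::-1];cv2.imwrite("pics/s10.png",cv2.resize(s[140:260,240:400],None,fx=5,fy=5,interpolation=cv2.INTER_CUBIC))
E
```

```text
16.5 [561.4  89.1   5.5] [ 1.800e+02 -1.000e-02 -9.001e+01] [-3.  -0.4  1.1] 37.3
```

View pics/w10z.png

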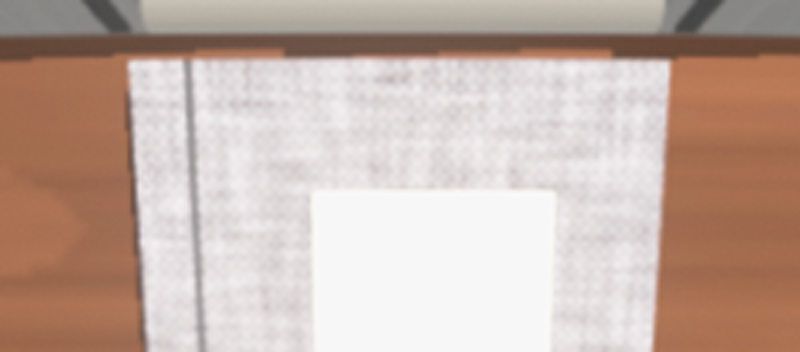

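View pics/s10.png

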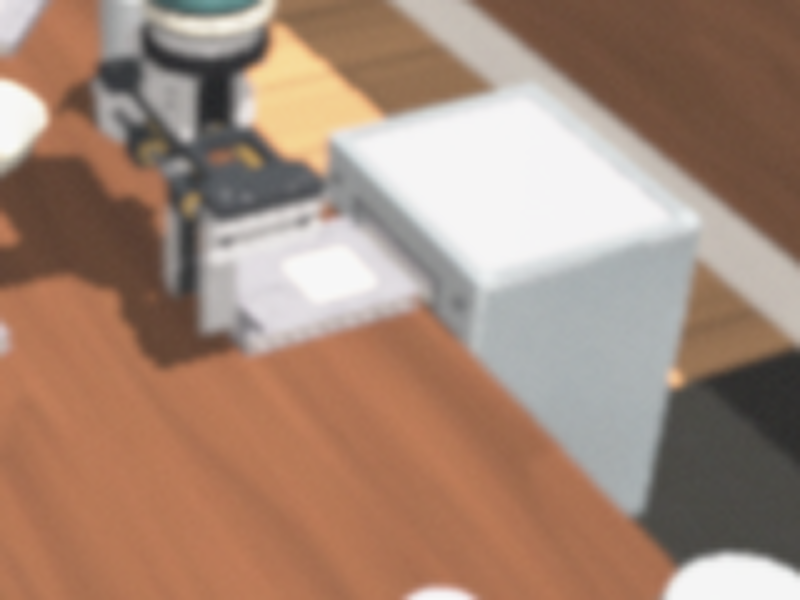

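```bash
cat > fm.py <<'E'
from h import *
from bench import *
import sys
np.set_printoptions(precision=2,suppress=True)
o=get_obs(); w=wcam(o,snapshot("wrist")); im=w["color"].astype(float)
sat=cv2.cvtColor(w["color"],cv2.COLOR_RGB2HSV)[...,1].astype(float)
def cross(v,th,a,b):  # first crossing between a..b
    st=1 if b>a else -1
    for i in range(a,b,st):
        if (v[i]-th)*(v[i+st]-th)<=0: return i+st*(th-v[i])/(v[i+st]-v[i])
L=[];Rr=[];F=[]
for r in range(40,180,4):
    L.append((cross(sat[r],80,150,220),r)); Rr.append((cross(sat[r],80,360,310),r))
for c in range(185,325,5): F.append((c,cross(sat[:,c],80,12,50)))
l=cast(w,L,.012)*1000; q=cast(w,Rr,.012)*1000; f=cast(w,[x for x in F if x[1]],.012)*1000
pl=np.polyfit(l[:,0],l[:,1],1);pr=np.polyfit(q[:,0],q[:,1],1);pf=np.polyfit(f[:,1],f[:,0],1)
x0=.69*1000
print("L",np.polyval(pl,x0),np.degrees(pl[0]),"R",np.polyval(pr,x0),np.degrees(pr[0]),"mid@690",(np.polyval(pl,x0)+np.polyval(pr,x0))/2,"front x",f[:,0].mean(),np.degrees(pf[0]))
E
python3 fm.py; python3 - <<'E'
from h import *
from bench import *
np.set_printoptions(precision=2,suppress=True)
o=get_obs(); w=wcam(o,snapshot("wrist"))
v=w["color"].astype(float)
for r in (4,6,8): print(r,[int(x) for x in v[r,165:182].mean(1)],[int(x) for x in v[r,328:346].mean(1)])
z=lambda p:(np.array(p,float)+.5)/3.2-.5+[130,0]
print(cast(w,z([(129,59),(670,59)]),.012)*1000,cast(w,z([(141,32),(664,32)]),.0005)*1000)
E
```

```text
L 135.70414949866105 -0.03217789596385412 R 42.16403538434761 -0.03970792580218927 mid@690 88.93409244150433 front x 691.5586317410891 0.14996620389462387
4 [78, 87, 107, 124, 134, 137, 136, 135, 142, 158, 172, 175, 174, 175, 175, 175, 175] [175, 175, 174, 175, 175, 174, 175, 174, 169, 151, 136, 132, 132, 133, 128, 115, 90, 74]
6 [76, 78, 79, 89, 108, 129, 136, 137, 138, 149, 162, 168, 168, 169, 168, 169, 168] [168, 168, 168, 168, 168, 169, 168, 167, 159, 141, 133, 133, 133, 124, 103, 82, 70, 69]
8 [76, 77, 78, 76, 84, 104, 125, 135, 138, 141, 151, 159, 161, 161, 161, 160, 160] [160, 160, 160, 161, 160, 160, 160, 154, 144, 136, 134, 130, 116, 90, 73, 69, 69, 71]
[[691.32 134.87  12.  ]
 [691.33  42.47  12.  ]] [[699.08 135.46   0.5 ]
 [699.11  40.81   0.5 ]]
```

Guide mid is ≈88.8 against slot ≈88.15, with about 7 mm to the plate. I'll trim −0.7 mm in y while creeping 5 mm forward.

>>> send_rows --rows '[0.7,-0.1,0,0,0,0,0.4,0.7,-0.1,0,0,0,0,0.4,0.7,-0.1,0,0,0,0,0.4,0.7,-0.1,0,0,0,0,0.4,0.7,-0.1,0,0,0,0,0.4,0.7,-0.1,0,0,0,0,0.4,0.7,-0.1,0,0,0,0,0.4,0,0,0,0,0,0,0.4]'

```text
time: 17.75
tool_pos: [0.5663, 0.0884, 0.0055]
ee_rot: [-3.141, -0.0, -1.571]
wrist_force: [-1.6, 0.8, 1.1]
width: 0.0379
```

```bash
python3 look.py w11; python3 fm.py; python3 - <<'E'
import cv2
im=cv2.imread("pics/w11.png");cv2.imwrite("pics/w11z.png",cv2.resize(im[0:60,150:360],None,fx=3.8,fy=3.8,interpolation=cv2.INTER_CUBIC))
v=im.astype(float)
for r in (6,8,10): print(r,[int(x) for x in v[r,165:182].mean(1)],[int(x) for x in v[r,328:346].mean(1)])
E
```

```text
17.75 [566.3  88.4   5.5] [-1.7998e+02 -1.0000e-02 -9.0010e+01] [-1.6  0.8  1.1] 37.9
6 [78, 77, 78, 77, 79, 78, 78, 78, 80, 81, 81, 81, 81, 81, 82, 82, 82] [77, 77, 76, 76, 76, 76, 76, 75, 72, 71, 73, 74, 74, 74, 73, 72, 72, 73]
8 [120, 122, 121, 122, 122, 118, 112, 125, 152, 169, 172, 173, 174, 175, 176, 176, 177] [178, 178, 176, 175, 175, 175, 174, 160, 126, 106, 113, 119, 119, 118, 118, 119, 118, 114]
10 [134, 137, 137, 136, 136, 135, 132, 139, 165, 184, 187, 186, 187, 187, 186, 188, 187] [186, 186, 187, 187, 187, 188, 187, 174, 140, 130, 132, 134, 133, 134, 135, 133, 124, 104]Traceback (most recent call last):
  File "fm.py", line 15, in <module>
    l=cast(w,L,.012)*1000; q=cast(w,Rr,.012)*1000; f=cast(w,[x for x in F if x[1]],.012)*1000
                                                     ~~~~^^^^^^^^^^^^^^^^^^^^^^^^^^^^^^^
  File "h.py", line 7, in cast
    c,d=ray(s,uv); return c+d*((z-c[2])/d[:,2])[:,None]
        ~~~^^^^^^
  File "h.py", line 3, in ray
    p=cv2.undistortPoints(np.array(uv,float).reshape(-1,1,2),s["intrinsics"],s["distortion"]).reshape(-1,2)
      ~~~~~~~~~~~~~~~~~~~^^^^^^^^^^^^^^^^^^^^^^^^^^^^^^^^^^^^^^^^^^^^^^^^^^^^^^^^^^^^^^^^^^^^
cv2.error: OpenCV(4.12.0) /io/opencv/modules/calib3d/src/undistort.dispatch.cpp:347: error: (-215:Assertion failed) CV_IS_MAT(_src) && CV_IS_MAT(_dst) && (_src->rows == 1 || _src->cols == 1) && (_dst->rows == 1 || _dst->cols == 1) && _src->cols + _src->rows - 1 == _dst->rows + _dst->cols - 1 && (CV_MAT_TYPE(_src->type) == CV_32FC2 || CV_MAT_TYPE(_src->type) == CV_64FC2) && (CV_MAT_TYPE(_dst->type) == CV_32FC2 || CV_MAT_TYPE(_dst->type) == CV_64FC2) in function 'cvUndistortPointsInternal'
```

View pics/w11z.png

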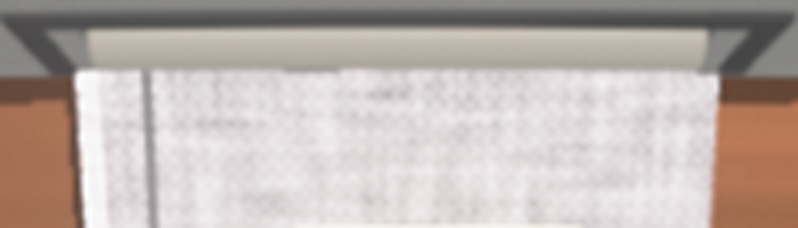

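```bash
sed -i 's/if x\[1\]\]/if x[1]] or [(0,0)]*3/' fm.py; python3 fm.py; python3 - <<'E'
from h import *
from bench import *
np.set_printoptions(precision=2,suppress=True)
o=get_obs(); w=wcam(o,snapshot("wrist"))
z=lambda p:(np.array(p,float)+.5)/3.8-.5+[150,0]
g=cast(w,z([(76,72),(719,72)]),.012)*1000
r=cast(w,np.array([(172.8,10.),(335.7,10.)]),.0005)*1000
c,d=ray(w,z([(46,30),(750,30),(0,14),(797,14)])); f=c+d*((.6985-c[0])/d[:,0])[:,None]; f*=1000
print(g,r,f,g.mean(0),r.mean(0),f[:2].mean(0),f[2:].mean(0))
E
```

```text
L 135.24647446367953 0.052759851799093135 R 41.53786933008464 -0.005363724602359366 mid@690 88.39217189688209 front x 707.3837577549997 88.78098776725301
[[695.95 134.39  12.  ]
 [695.96  41.88  12.  ]] [[703.78 135.32   0.5 ]
 [703.78  40.96   0.5 ]] [[698.5  135.67  21.12]
 [698.5   40.44  21.14]
 [698.5  139.79  27.18]
 [698.5   36.18  27.21]] [695.96  88.13  12.  ] [703.78  88.14   0.5 ] [698.5   88.05  21.13] [698.5   87.98  27.2 ]fm.py:16: RankWarning: Polyfit may be poorly conditioned
  pl=np.polyfit(l[:,0],l[:,1],1);pr=np.polyfit(q[:,0],q[:,1],1);pf=np.polyfit(f[:,1],f[:,0],1)
```

Guide mid is 88.1–88.4 and slot 88.0–88.1, so they're aligned. I'll enter slowly.

>>> send_rows --rows '[0.7,0,0,0,0,0,0.4,0.7,0,0,0,0,0,0.4,0.7,0,0,0,0,0,0.4,0.7,0,0,0,0,0,0.4,0.7,0,0,0,0,0,0.4,0.7,0,0,0,0,0,0.4,0,0,0,0,0,0,0.4,0,0,0,0,0,0,0.4]'

```text
time: 19.0
tool_pos: [0.5705, 0.0884, 0.0055]
ee_rot: [-3.141, -0.0, -1.571]
wrist_force: [-1.9, 0.1, 1.0]
width: 0.0378
```

```bash
python3 look.py w12; python3 - <<'E'
import cv2
im=cv2.imread("pics/w12.png");cv2.imwrite("pics/w12z.png",cv2.resize(im[0:60,150:360],None,fx=3.8,fy=3.8,interpolation=cv2.INTER_CUBIC))
E
```

```text
19.0 [570.5  88.4   5.5] [-1.7998e+02 -1.0000e-02 -9.0020e+01] [-1.9  0.1  1. ] 37.8
```

View pics/w12z.png

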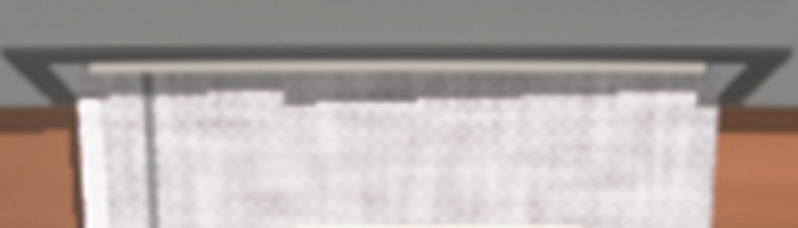

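The leading end is in or at the slot with force about 2 N. Continuing gently.

>>> send_rows --rows '[0.8,0,0,0,0,0,0.4,0.8,0,0,0,0,0,0.4,0.8,0,0,0,0,0,0.4,0.8,0,0,0,0,0,0.4,0.8,0,0,0,0,0,0.4,0.8,0,0,0,0,0,0.4,0,0,0,0,0,0,0.4,0,0,0,0,0,0,0.4]'

```text
time: 20.1
tool_pos: [0.5756, 0.0884, 0.0056]
ee_rot: [-3.141, -0.0, -1.571]
wrist_force: [0.0, 0.4, -0.2]
width: 0.0379
```

```bash
python3 look.py w13; python3 - <<'E'
import cv2
im=cv2.imread("pics/w13.png");cv2.imwrite("pics/w13z.png",cv2.resize(im[0:230,130:380],None,fx=2.5,fy=2.5,interpolation=cv2.INTER_CUBIC))
E
```

```text
20.1 [575.6  88.4   5.6] [-1.7994e+02 -1.0000e-02 -9.0020e+01] [ 0.   0.4 -0.2] 37.9
```

View pics/w13z.png

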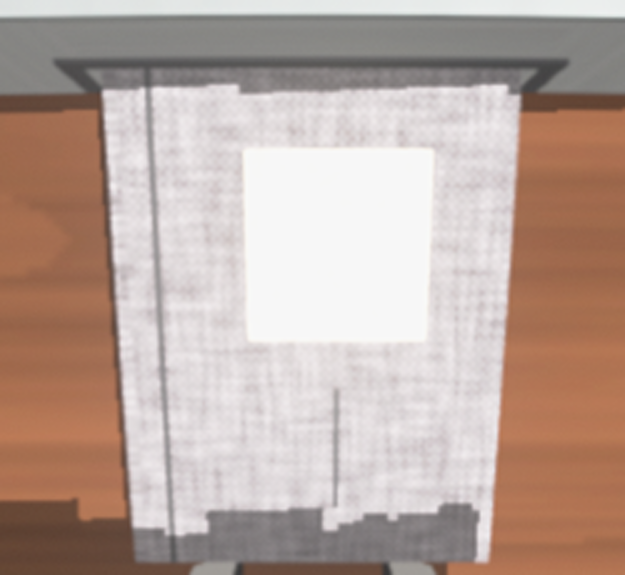

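The leading end is through the slot, square and with no force. Pushing on a bit faster.

>>> send_rows --rows '[1.5,0,0,0,0,0,0.4,1.5,0,0,0,0,0,0.4,1.5,0,0,0,0,0,0.4,1.5,0,0,0,0,0,0.4,1.5,0,0,0,0,0,0.4,1.5,0,0,0,0,0,0.4,1.5,0,0,0,0,0,0.4,1.5,0,0,0,0,0,0.4]'

```text
time: 21.2
tool_pos: [0.5872, 0.0884, 0.0055]
ee_rot: [3.141, -0.0, -1.571]
wrist_force: [-3.3, 0.7, 2.6]
width: 0.0375
```

>>> send_rows --rows '[1.5,0,0,0,0,0,0.4,1.5,0,0,0,0,0,0.4,1.5,0,0,0,0,0,0.4,1.5,0,0,0,0,0,0.4,1.5,0,0,0,0,0,0.4,1.5,0,0,0,0,0,0.4,1.5,0,0,0,0,0,0.4,1.5,0,0,0,0,0,0.4]'

```text
time: 22.2
tool_pos: [0.5993, 0.0884, 0.0055]
ee_rot: [-3.141, -0.0, -1.571]
wrist_force: [-2.4, 0.4, 2.3]
width: 0.038
```

```bash
python3 look.py w14
```

```text
22.2 [599.3  88.4   5.5] [-179.99   -0.    -90.01] [-2.4  0.4  2.3] 38.0
```

View pics/w14.png

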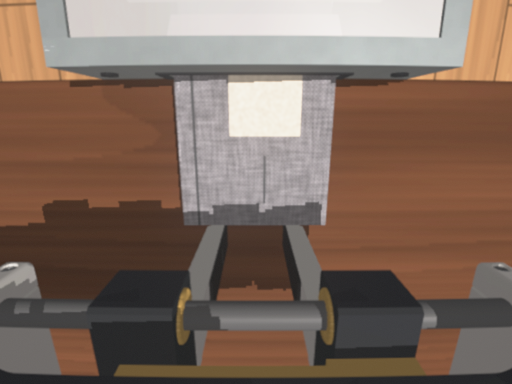

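>>> send_rows --rows '[2,0,0,0,0,0,0.4,2,0,0,0,0,0,0.4,2,0,0,0,0,0,0.4,2,0,0,0,0,0,0.4,2,0,0,0,0,0,0.4,2,0,0,0,0,0,0.4,2,0,0,0,0,0,0.4,2,0,0,0,0,0,0.4]'

```text
time: 23.3
tool_pos: [0.6154, 0.0884, 0.0055]
ee_rot: [-3.141, -0.0, -1.571]
wrist_force: [-0.7, 0.4, 0.1]
width: 0.0379
```

>>> send_rows --rows '[2,0,0,0,0,0,0.4,2,0,0,0,0,0,0.4,2,0,0,0,0,0,0.4,2,0,0,0,0,0,0.4,2,0,0,0,0,0,0.4,2,0,0,0,0,0,0.4,2,0,0,0,0,0,0.4,2,0,0,0,0,0,0.4]'

```text
time: 24.3
tool_pos: [0.6313, 0.0884, 0.0055]
ee_rot: [3.142, -0.0, -1.571]
wrist_force: [-0.2, 0.2, 0.3]
width: 0.0377
```

```bash
python3 look.py w15
```

```text
24.3 [631.3  88.4   5.5] [ 1.800e+02 -1.000e-02 -9.001e+01] [-0.2  0.2  0.3] 37.7
```

View pics/w15.png

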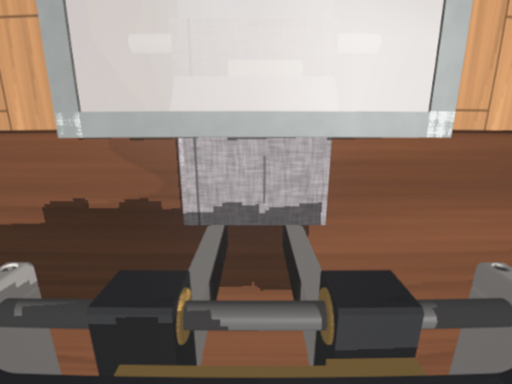

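>>> send_rows --rows '[2,0,0,0,0,0,0.4,2,0,0,0,0,0,0.4,2,0,0,0,0,0,0.4,2,0,0,0,0,0,0.4,2,0,0,0,0,0,0.4,2,0,0,0,0,0,0.4,2,0,0,0,0,0,0.4,2,0,0,0,0,0,0.4]'

```text
time: 25.4
tool_pos: [0.6474, 0.0884, 0.0055]
ee_rot: [-3.141, -0.0, -1.571]
wrist_force: [-0.1, 0.3, 0.3]
width: 0.0374
```

```bash
python3 look.py w16
```

```text
25.4 [647.4  88.4   5.5] [-179.98   -0.    -90.01] [-0.1  0.3  0.3] 37.4
```

View pics/w16.png

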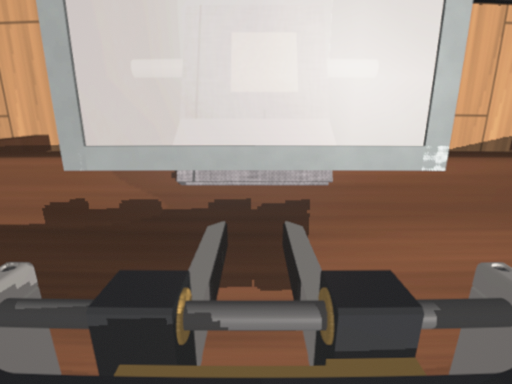

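The guide has tipped and run ahead of the fingers (tail at rows 170–185). I'll hold for a second to see if it runs in.

>>> send_rows --rows '[0,0,0,0,0,0,0.4,0,0,0,0,0,0,0.4,0,0,0,0,0,0,0.4,0,0,0,0,0,0,0.4,0,0,0,0,0,0,0.4,0,0,0,0,0,0,0.4,0,0,0,0,0,0,0.4,0,0,0,0,0,0,0.4]'

```text
time: 26.5
tool_pos: [0.6472, 0.0884, 0.0055]
ee_rot: [-3.142, -0.0, -1.571]
wrist_force: [-0.1, 0.3, 0.4]
width: 0.0373
```

```bash
python3 look.py w17; python3 - <<'E'
import cv2
from bench import *
s=snapshot("side")["color"][:,:,::-1];cv2.imwrite("pics/s17.png",cv2.resize(s[140:260,240:400],None,fx=5,fy=5,interpolation=cv2.INTER_CUBIC))
E
```

```text
26.5 [647.2  88.4   5.5] [-1.800e+02 -1.000e-02 -9.001e+01] [-0.1  0.3  0.4] 37.3
```

View pics/w17.png

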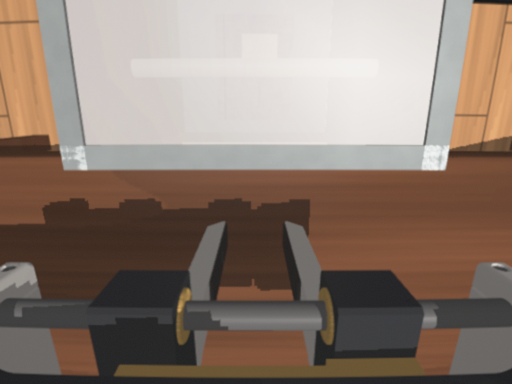

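View pics/s17.png

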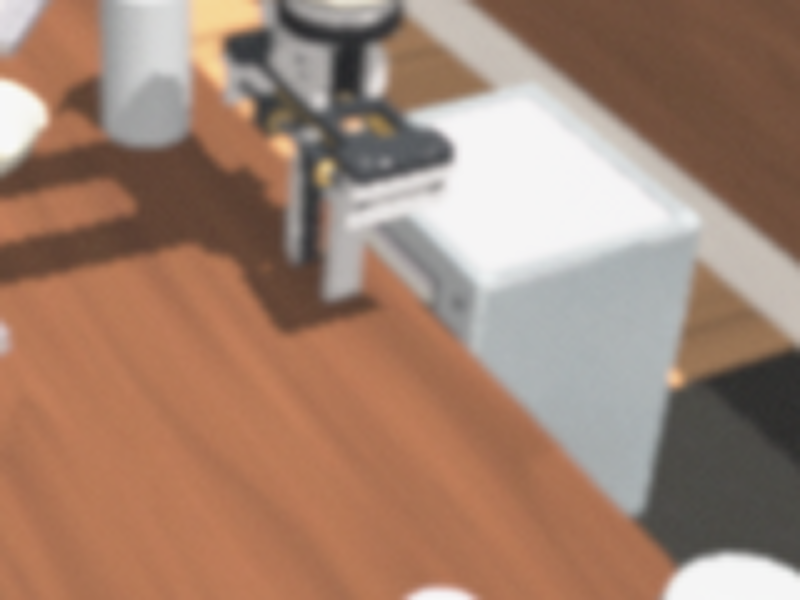

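The guide has dropped in and the flap looks shut. I'll retreat back and up, then check from above.

>>> send_rows --rows '[-20,0,0,0,0,0,0.4,-20,0,10,0,0,0,0.4,-25,0,25,0,0,0,0.4,-30,0,25,0,0,0,0.4,-30,0,25,0,0,0,0.4,-30,0,25,0,0,0,0.4,-30,0,25,0,0,0,0.4,-20,0,20,0,0,0,0.4]'

```text
time: 27.65
tool_pos: [0.4412, 0.0885, 0.1619]
ee_rot: [-3.14, 0.0, -1.571]
wrist_force: [1.1, -0.1, 0.1]
width: 0.0377
```

>>> send_rows --rows '[0,-40,0,0,0,0,0.4,0,-40,0,0,0,0,0.4,0,-40,0,0,0,0,0.4,0,-30,0,0,0,0,0.4,0,0,0,0,0,0,0.4,0,0,0,0,0,0,0.4,0,0,0,0,0,0,0.4,0,0,0,0,0,0,0.4]'

```text
time: 28.65
tool_pos: [0.4422, -0.0608, 0.1605]
ee_rot: [-3.142, 0.0, -1.569]
wrist_force: [-0.5, -0.0, 0.1]
width: 0.0375
```

```bash
python3 look.py w18; python3 - <<'E'
import cv2,numpy as np
from bench import *
s=snapshot("side")["color"][:,:,::-1]
t=snapshot("top")["color"][:,:,::-1]; a=t[35:125,220:320]
cv2.imwrite("pics/f.png",np.hstack([cv2.resize(s[155:215,290:360],(400,343),interpolation=cv2.INTER_CUBIC),cv2.resize(a,(381,343),interpolation=cv2.INTER_CUBIC)]))
E
```

```text
28.65 [442.2 -60.8 160.5] [-180.      0.    -89.92] [-0.5 -0.   0.1] 37.5
```

View pics/f.png

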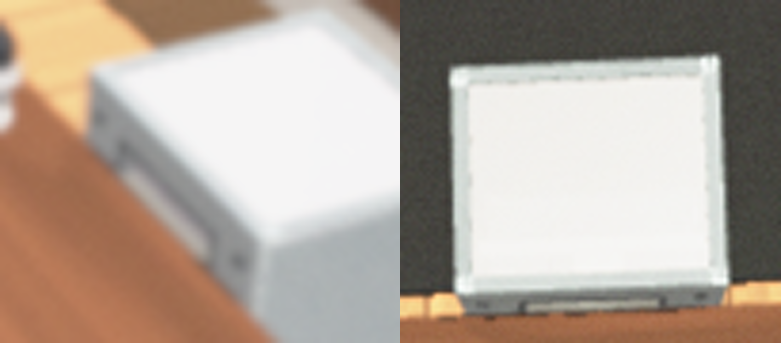

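View pics/w18t.png

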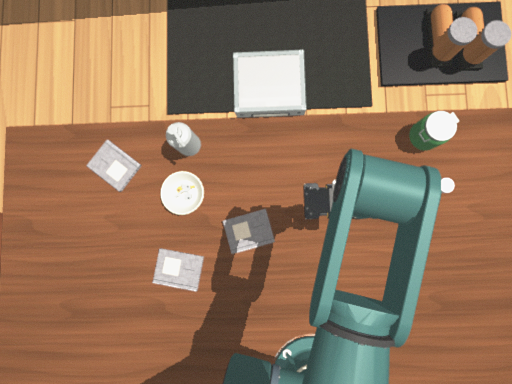

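The slot looks the same as at the start, so the flap is shut. The guide is gone from the ledge, the bystanders are in place and the arm is clear. Handing in.

```bash
python3 -c "
from bench import *
print(close_job())"
```

```text
the job is handed in; nothing more can be done
None
```

The guide is in the returns box and the job is handed in at about 29 s of the 67 s allowed. I pushed the right-most grey hardback square with two fingers on its long side. Then I pushed its tail through the slot until it tipped and ran in by itself.

- **Fit:** At the slot, the guide's middle was at y = 88.1–88.4 mm and the slot's at about 88.1 mm. One earlier nudge overshot by about 0.6 mm, and I corrected it during the tail push.
- **Force:** The wrist-force readings after each move stayed under about 5 N.
- **Final pictures:** The guide is no longer on the ledge, and the slot looks the same as with the flap shut at the start. The dispenser, dish, jar and flashlight look unmoved, though the arm partly hides the flashlight. The arm is clear of everything.
- **Not checked:** I could not see the guide lying on the box floor. I judged that it is in and that the flap is shut from the slot and lid views alone. No check failed; the height measurements of the plate's corners across two views were off by up to about 6 mm.

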